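# Close up the tablet splitter

## Task

The batch is done, so close up the red tablet splitter. Press its cutting lever fully down into the body, then tip the open cover forward past upright so that it falls shut by its own weight; do not press or carry it down. The steel catch drawer at the front has to be pushed fully in as well, and the other things on the bench stay where they are.

Things in the scene. Friction and masses are not known exactly. Their poses are not given: they have to be found in the camera images.
- splitter: Body of the tablet splitter, fixed to the bench: an open-topped box in red plastic, 160 mm deep (x) by 120 mm wide (y), its rim 60 mm above the bench. Origin at the centre of its underside, on the bench; its x axis points from the front (drawer side, towards the robot) to the back (cover hinge side), its z axis up. Stands turned up to 35 degrees either way. Inside is a well 19 mm deep with a white tablet bed and the lever. Closed up, with the cover shut, it is 74 mm high
- drawer (a joint): How far the catch drawer stands out of the splitter's front, m: 0 is fully in (a firm stop), it starts 0.018 to 0.032 out and slides along the splitter's x axis against about 1.5 N of friction. Brushed steel, front plate 106 mm wide by 28 mm high, 7 to 35 mm above the bench; when fully in, the plate lies on the splitter's front face. It stays where it is left
- drawer_pull (a point): Middle of the foremost edge of the drawer's pull, a folded steel lip 60 mm wide and 4 mm thick along the top of the drawer's front plate, standing out 9 mm from it; 33 mm above the bench, and at 93 mm in front of the splitter's origin when fully in
- lever (a joint): Angle of the cutting lever above level, rad: 0 is fully down, lying in the well (a firm stop); it starts raised at 0.6 to 0.95. Its pivot lies across the splitter (along its y axis) 52 mm behind the splitter's origin and 49 mm above the bench; the lever points from there towards the front, and swings down forwards. It stays where it is left: a stiff pivot, about 4 N at the grip to move it down. While raised it stands in the way of the cover
- lever_grip (a point): Middle of the top face of the lever's grip, a black bar 54 mm long, 26 mm wide and 14 mm thick at the end of a steel arm; 88 mm from the pivot, the lever's end being 112 mm from it. This top face is 56 mm above the bench, just below the rim, when the lever is fully down
- cover (a joint): Angle of the cover above shut, rad: 0 is shut, lying on the rim; 1.571 upright; it starts at its rest stop at about 1.80, leaning back away from the robot. A red plastic plate 163 mm long from hinge to free edge and 120 mm wide, 14 mm thick over its rim, about 0.2 kg. It swings freely on a damped hinge: from upright it falls back to its rest stop or, once clearly past upright (below about 1.4), falls shut by itself in 1 to 3 s
- cover_hinge (a point): Middle of the cover's hinge line, which runs across the splitter (along its y axis) at the top of its back wall: 79 mm behind the splitter's origin, 60 mm above the bench
- cover_edge (a point): Middle of the cover's free edge, on its outer face (the face that looks backwards while open and up when shut), 163 mm from the hinge line and 14 mm out from the plane through it; about 216 mm above the bench while open. A thumb tab 46 mm wide goes on for 11 mm beyond the edge
- dropper_mid (a point): Centre of a glass dropper bottle, amber with a black collar and rubber bulb, 40 mm across and 109 mm tall, standing near the splitter. Leave it alone
- vial_mid (a point): Centre of a blue vial with a white cap, 40 mm across and 78 mm tall, standing near the splitter. Leave it alone
- tin_mid (a point): Centre of a round aluminium tin, 70 mm across and 31 mm tall, near the splitter. Leave it alone
- pill_bottle_mid (a point): Centre of a white pill bottle, 48 mm across and 90 mm tall, standing near the splitter. Leave it alone
- tray: Brushed steel counting tray, 140 by 190 mm and 18 mm high, well to one side; origin at the centre of its underside. Leave it alone
- spatula: Steel counting spatula with a black handle, 160 mm long and 18 mm wide, lying in the counting tray. Leave it alone
- mortar: White ceramic mortar bowl, 90 mm across and 60 mm tall, well to one side; origin at the centre of its underside. Leave it alone
There are look-alikes about, which are no part of the job. Several things have the shape of the splitter; the one meant has the colours described above.

How it is judged:
On the way, in this order (a step that is already met when the one before it is completed fails the run):
1. The lever is fully down in the body while the cover still stands open (value of joint lever below 0.06 rad and value of joint cover above 1.4 rad), for 0.2 s.
2. The cover has fallen shut over the lever (value of joint cover below 0.04 rad), for 0.2 s.
At the end, for the whole second after the job is handed in: The cover lies shut (within 0.04 rad), over the lever fully down (within 0.06 rad), and the catch drawer is fully in (within 4 mm); the bystanders have not moved more than 20 mm (value of joint cover below 0.04 rad and value of joint lever below 0.06 rad and value of joint drawer below 0.004 m); the robot touches nothing.
It fails at once if The robot presses or carries the cover down instead of letting it fall: it touches the cover with more than 1 N between 0.9 and 0.08 rad (value of joint cover between 0.08 and 0.9 rad and contact force between any of the arm, the fingers and cover above 1 N).
It fails at once if A bystander is moved more than 20 mm (distance of any of dropper_mid, vial_mid, tin_mid, pill_bottle_mid, tray, mortar, spatula from where it was at the start of the episode above 0.02 m).
It also fails if it takes over 48 s, if anything falls off the work surface, if the arm or the gripper's body presses on something with over 40 N, if the wrist force passes 120 N, or if a joint passes its speed limit or range.

## Robot

A 6-joint arm with a two-finger parallel gripper is mounted at the origin on the work surface. World frame = base frame: x ahead of the robot, y to its left, z up, the work surface at z = 0. Lengths are in m, angles in rad, forces in N, time in s.
With the tool pointing down it reaches from about 0.425 to 0.95 m from the base axis. Payload 3.5 kg.
Tool frame: the origin (TCP) lies on the centre line of the jaws, within the pads' length; the fingertips stand 11 mm ahead of it and the grasp point (between the pads) lies 8 mm behind it; z points along the fingers, y is the direction in which the jaws open and shut (so a half turn about z gives the same grasp; the last joint's range is limited). The gripper opens to 85 mm and grips with 20 to 120 N. Pads are 22 mm wide; open, the fingers measure 114 mm over their backs; the gripper's body (76 mm by 85 mm) begins 54 mm behind the grasp point. The pads swing forward as they close: fully open they stand 13 mm farther back than shut.
Start: joints at [1.123, 0.286, 1.577, -0, 1.279, -0.15], TCP at [0.198, 0.645, 0.242] pointing down, gripper open.
Joint ranges: [-2.77, 2.77], [-0.9, 2.22], [0.21, 2.48], [-1.53, 4.67], [0.24, 2.81], [-2.84, 2.84]. Speed limits (rad/s): [2.79, 2.79, 3.14, 3.14, 3.14, 3.14].

## Interface

Orientations are given as a 3x3 rotation matrix whose columns are the frame's x, y, z axes.
In Python, from rig import arm gives the robot as it stands.
- The arm moves only by the tool drive_tool, never from a script. Its argument "rows" is a list of rows, each an object with "linear": the shift along the tool's x, y, z scaled (see below), a list of three; "twist": the turn, a rotation vector about the tool's x, y, z scaled (see below), a list of three; "hand": the closure, from -1 (fully open) to 1 (shut). A call has 1 to 10 rows; each row is the pose to reach, as a shift and turn from the pose commanded when the call began, along the tool's axes at that moment; what a row does not reach only later rows make up. The controller multiplies each number of a shift by 1000 mm and each number of a turn by 60 degrees. A row lasts 1/10 s, in which the tool goes at most 50 mm and 8.59 degrees, less where a joint would pass 70% of its speed; a pose out of reach is approached as far as the arm can. A call with a number of a shift or a turn outside -1 to 1 is refused whole. A call with a gripper value outside its range is refused whole. The fingers move at their own pace and stop on an object; "grip_force" is the grip in N (left out, the last holds). Time passes only in rows, so rows that repeat a pose let the fingers close. It gives the time, the measured TCP pose, the force and the opening at its end, in the units of the state.
- arm.sense(): the state, without advancing time (a new reading comes with each control period).
- arm.read_camera(name): name is "side" or "top" or "wrist"; returns a dict with "color" (400x640x3 uint8, red, green, blue), "depth" (400x640 float32, m along the optical axis (not along the pixel's ray), 0 where there is no reading), "fovy" (degrees; the focal length in pixels is half the picture's height over the tangent of half this angle, whatever the lens; pixels are square), "cx", "cy" (the principal point, pixels), "extrinsics" (4x4, takes a point from camera to world coordinates). Camera axes: x right, y up, looking along -z (the intrinsics and any distortion apply to the point x, -y, -z); pixel columns grow to the right and rows downward; lengths in m; the calibration is good to about 2 mm. The wrist camera is an equidistant fisheye: a pixel r from the principal point sees the ray r / f radians off the axis. A picture is of the moment at which its call begins.
- arm.job_done(): hands the job in, once; it reports no verdict.
Trained networks look in the newest picture that a camera, given by its name, has taken for a name from the list of things; names that differ only in an ending like _2 or _b are one class to them, and where a whole thing is asked for, a point or a joint stands for the part that bears it (a point fixed in the world has none). Each returns a list of dicts, best first, with "conf" (0 to 1); they miss things now and then, are a little off and sometimes report something else, mostly with a low value. They report only what shows in the picture. A call takes as long as a camera call. They do not tell look-alikes from the thing itself.
- arm.trace(camera, query): "mask" (400x640 bool, what is visible of it) and "box" ([left, top, width, height] in pixels, round what is visible of it).
The state is a dict: "t": time; "q": joint angles; "qd": joint speeds; "joint_efforts": joint torques, N m; "tcp_pos": TCP position; "tcp_rot": TCP orientation; "ft_force": force on the tool from outside, world axes, zero at the start; "moment": the same for the moment, N m; "opening": finger opening in m.
Only numpy, scipy, OpenCV 4.12 (cv2) and the standard library are available. Lean on these libraries where they do the work, as an engineer would, in place of code of your own. Each camera call takes 0.05 s, during which the arm holds its last target.

## Working session

There is one attempt and no reset: what is moved stays moved. The work goes in short steps, Python scripts to look and compute and a tool call to move; the robot and the scene stay as the last step left them, time stands still between calls to the robot, and variables do not carry over. Pictures are saved under pics/ and viewed, and the job is handed in when it is done.

Besides the shell and the picture viewer there is one more tool, called after "Emit:" as name([rows], argument=value, ...), one row to a line, values as JSON. drive_tool: Moves the arm, as the interface text tells. Shifts and turns lie within -1 to 1; 1 stands for 1000 mm of shift or 60 degrees of turn. Its arguments: {"type":"object","properties":{"rows":{"type":"array","items":{"type":"object","properties":{"linear":{"type":"array","items":{"type":"number"}},"twist":{"type":"array","items":{"type":"number"}},"hand":{"type":"number"}}}},"grip_force":{"type":"number"}},"required":["rows"]}

```bash
mkdir -p pics; ls; cat > h.py <<'E'
import numpy as np, cv2
from rig import arm
def save(c,name):
    cv2.imwrite('pics/'+name,c[:,:,::-1])
def pts(cam):
    d=cam['depth'];H,W=d.shape;f=H/2/np.tan(np.radians(cam['fovy'])/2)
    u,v=np.meshgrid(np.arange(W),np.arange(H))
    x=(u-cam['cx'])/f*d;y=-(v-cam['cy'])/f*d
    P=np.stack([x,y,-d,np.ones_like(d)],-1)
    return (P@cam['extrinsics'].T)[...,:3]
E
python3 - <<'E'
from h import *
for n in ['side','top']:
    c=arm.read_camera(n); save(c['color'],n+'0.png'); np.savez(n+'0.npz',**c)
    print(n,c['fovy'],c['cx'],c['cy'],c['extrinsics'].round(3).tolist())
    for q in ['splitter','cover','drawer','lever']:
        for r in arm.trace(n,q): print(q,r['conf'],r['box'])
print(arm.sense())
E
```

```text
pics
side 42.195956911731614 321.78214313389645 203.70368986731583 [[0.871, 0.331, -0.364, 0.047], [-0.492, 0.599, -0.632, -0.896], [0.008, 0.729, 0.684, 1.066], [0.0, 0.0, 0.0, 1.0]]
splitter 0.96 [287.5, 146.9, 95.5, 96.6]
cover 0.83 [286.7, 128.7, 52.6, 30.3]
cover 0.6 [347.0, 141.7, 34.0, 79.1]
drawer 0.64 [286.3, 209.7, 18.1, 27.8]
lever 0.6 [310.2, 190.7, 36.1, 19.0]
lever 0.33 [287.1, 208.5, 18.8, 31.3]
top 49.913694985532125 316.02061750158924 195.7667003147113 [[0.003, 0.996, -0.089, 0.448], [-1.0, 0.003, 0.003, -0.002], [0.004, 0.089, 0.996, 1.394], [0.0, 0.0, 0.0, 1.0]]
splitter 0.87 [288.2, 137.6, 59.7, 89.7]
splitter 0.76 [193.8, 122.5, 60.3, 67.5]
splitter 0.46 [254.3, 186.2, 22.4, 15.6]
splitter 0.28 [303.3, 170.7, 16.8, 29.9]
cover 0.56 [196.8, 120.2, 49.9, 63.1]
drawer 0.63 [288.1, 210.9, 30.3, 17.5]
lever 0.77 [302.7, 172.7, 15.8, 29.9]
lever 0.63 [333.2, 204.7, 25.7, 23.3]
{'t': 0.5, 'q': array([ 1.12303091e+00,  2.86329392e-01,  1.57672365e+00, -1.83661897e-06,
        1.27862079e+00, -1.49984997e-01]), 'qd': array([-0.00125243,  0.00141703, -0.00155574, -0.00045811, -0.00094829,
        0.00090935]), 'joint_efforts': array([-3.32271684e-04, -4.05465031e+01, -2.92556065e+01, -1.22579781e-04,
        1.15036099e-03, -4.87144362e-06]), 'tcp_pos': array([0.19799421, 0.64527866, 0.24229242]), 'tcp_rot': array([[-9.55990221e-01,  2.93398529e-01, -3.35640558e-05],
       [ 2.93398530e-01,  9.55990218e-01, -7.39434450e-05],
       [ 1.03920110e-05, -8.05368550e-05, -9.99999997e-01]]), 'ft_force': array([-0.4742927 ,  0.50685616,  0.60928873]), 'moment': array([-0.00513986,  0.00326074, -0.04081274]), 'opening': 0.08539352695852225}
```

View pics/side0.png

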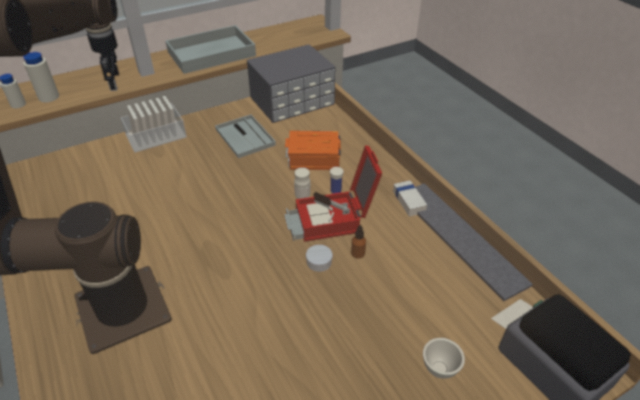

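View pics/top0.png

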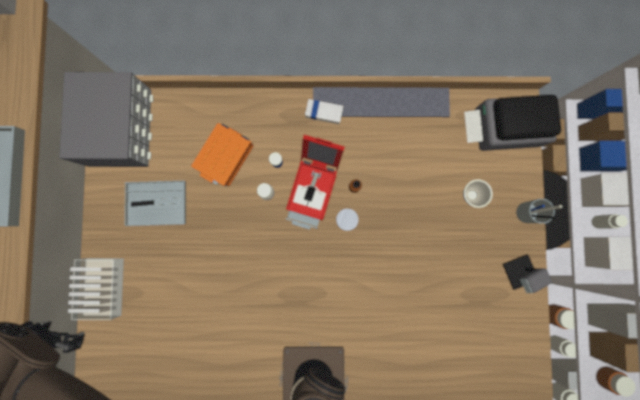

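```bash
python3 - <<'E'
import cv2
s=cv2.imread('pics/side0.png');t=cv2.imread('pics/top0.png')
cv2.imwrite('pics/s_crop.png',cv2.resize(s[110:260,240:440],None,fx=4,fy=4,interpolation=cv2.INTER_CUBIC))
cv2.imwrite('pics/t_crop.png',cv2.resize(t[110:250,180:380],None,fx=4,fy=4,interpolation=cv2.INTER_CUBIC))
E
```

```text
(no output)
```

View pics/s_crop.png

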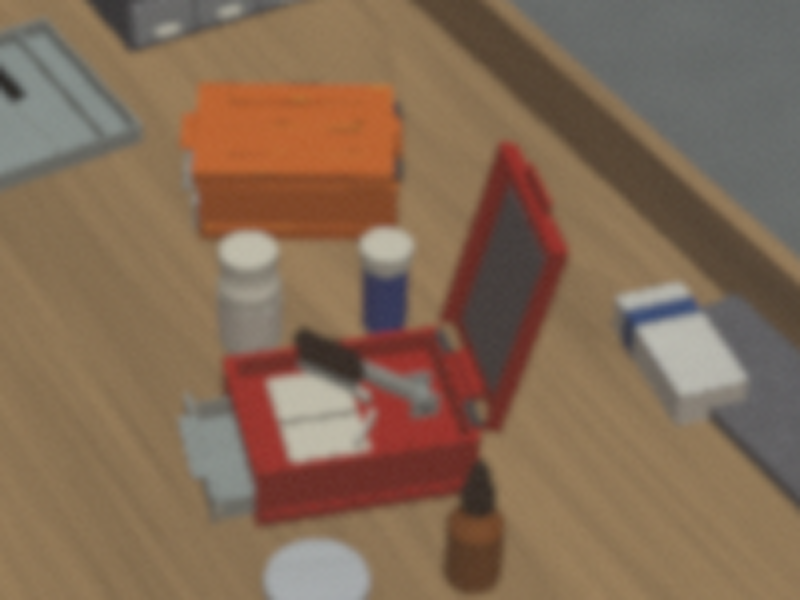

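View pics/t_crop.png

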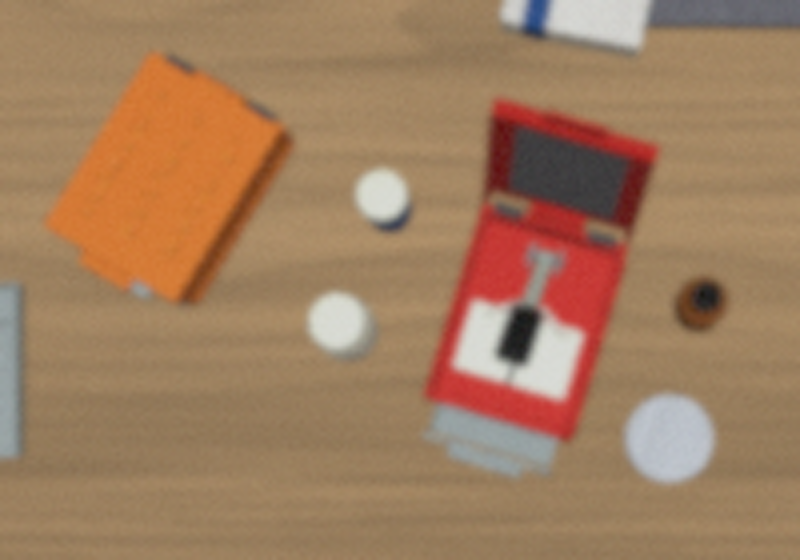

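The scene has two splitter-shaped things. One is orange, closed, at about (222,155) in the top view. The other is red and open, with its lever raised and drawer out, at about (316,185) in the top view and (328,215) in the side view. The red one fits the description, and both enlarged crops confirm it. Next I'll measure its pose.

```bash
cat > m.py <<'E'
from h import *
def redmask(c):
    hsv=cv2.cvtColor(c,cv2.COLOR_RGB2HSV)
    return (((hsv[...,0]<6)|(hsv[...,0]>172))&(hsv[...,1]>140)&(hsv[...,2]>60))
if __name__=='__main__':
  for n in ['top','side']:
    c=dict(np.load(n+'0.npz')); P=pts(c); m=redmask(c['color'])&(c['depth']>0)
    R=P[m]; print(n,m.sum(),R.min(0).round(3),R.max(0).round(3))
    h=np.histogram(R[:,2],bins=np.arange(-.01,.25,.01)); print(list(zip(h[1].round(2),h[0])))
    rim=R[(abs(R[:,2]-.06)<.012)]
    if n=='top':
        # rim + well: everything within the body outline
        B=R[(R[:,2]<.075)&(R[:,2]>.02)]
        r=cv2.minAreaRect((B[:,:2]*1000).astype(np.float32)); print('rect all',r)
    r=cv2.minAreaRect((rim[:,:2]*1000).astype(np.float32)); print('rect rim',r, cv2.boxPoints(r).round(0).tolist())
    for q in ['dropper_mid','vial_mid','tin_mid','pill_bottle_mid','lever_grip','drawer','tray','mortar']:
        arm.read_camera(n) if q=='dropper_mid' else 0
        for r in arm.trace(n,q)[:2]:
            p=P[r['mask']&(c['depth']>0)]
            print(q,r['conf'],r['box'],np.median(p,0).round(3),p.min(0).round(3),p.max(0).round(3))
E
python3 m.py
```

```text
top 1557 [ 0.494 -0.081 -0.   ] [0.723 0.084 0.236]
[(np.float64(-0.01), np.int64(1)), (np.float64(0.0), np.int64(0)), (np.float64(0.01), np.int64(0)), (np.float64(0.02), np.int64(0)), (np.float64(0.03), np.int64(150)), (np.float64(0.04), np.int64(631)), (np.float64(0.05), np.int64(136)), (np.float64(0.06), np.int64(243)), (np.float64(0.07), np.int64(40)), (np.float64(0.08), np.int64(9)), (np.float64(0.09), np.int64(11)), (np.float64(0.1), np.int64(12)), (np.float64(0.11), np.int64(12)), (np.float64(0.12), np.int64(13)), (np.float64(0.13), np.int64(12)), (np.float64(0.14), np.int64(15)), (np.float64(0.15), np.int64(12)), (np.float64(0.16), np.int64(16)), (np.float64(0.17), np.int64(15)), (np.float64(0.18), np.int64(15)), (np.float64(0.19), np.int64(19)), (np.float64(0.2), np.int64(3)), (np.float64(0.21), np.int64(127)), (np.float64(0.22), np.int64(60)), (np.float64(0.23), np.int64(5))]
rect all ((592.546630859375, 5.7203216552734375), (119.38088989257812, 173.986572265625), 73.48777770996094)
rect rim ((592.2506713867188, 5.914710998535156), (119.43218994140625, 173.10955810546875), 
[... 2985 characters left out ...]
.7, 16.5] [0.576 0.006 0.095] [ 0.545 -0.013 -0.002] [0.64  0.146 0.126]
lever_grip 0.55 [284.6, 145.9, 99.6, 97.5] [ 0.606 -0.006  0.054] [ 0.464 -0.088 -0.004] [0.889 0.237 0.233]
drawer 0.95 [287.2, 207.6, 17.5, 31.2] [0.492 0.036 0.015] [ 0.464 -0.018 -0.004] [0.525 0.109 0.044]
drawer 0.47 [284.3, 145.5, 97.4, 97.0] [ 0.607 -0.006  0.053] [ 0.464 -0.124 -0.004] [0.9   0.264 0.233]
tray 0.87 [214.9, 116.3, 60.5, 41.7] [0.541 0.513 0.007] [ 0.472  0.408 -0.003] [0.631 0.633 0.027]
mortar 0.75 [421.1, 338.2, 40.0, 41.0] [ 0.589 -0.504  0.041] [ 0.531 -0.556  0.005] [ 0.619 -0.469  0.066]
mortar 0.2 [348.1, 142.8, 34.4, 76.2] [ 0.686 -0.021  0.146] [ 0.645 -0.088 -0.001] [0.895 0.264 0.233]
```

```bash
python3 - <<'E'
from m import *
a=np.radians(-16.6);R=np.array([[np.cos(a),-np.sin(a)],[np.sin(a),np.cos(a)]]);O=np.array([.5857,.0076])
for n in ['top','side']:
    c=dict(np.load(n+'0.npz'));P=pts(c);m=redmask(c['color'])&(c['depth']>0);Q=P[m]
    L=np.c_[(Q[:,:2]-O)@R,Q[:,2]]*1000
    T=L[L[:,2]>205]; print(n,'cover top',np.percentile(T,[2,50,98],axis=0).round(0).tolist())
    F=L[(L[:,2]<66)&(L[:,0]<0)]; print('front',np.percentile(F,[1,50,99],axis=0).round(0).tolist())
    A=np.c_[((P-np.r_[O,0])[...,:2].reshape(-1,2))@R,P[...,2].ravel()]*1000
    v=c['color'].max(2).ravel()
    g=A[(v<70)&(abs(A[:,1])<25)&(A[:,0]<20)&(A[:,0]>-70)&(A[:,2]>62)&(A[:,2]<150)]
    print('grip',len(g),np.percentile(g,[3,50,97],axis=0).round(0).tolist())
    d=A[(abs(A[:,1])<25)&(A[:,0]<-85)&(A[:,0]>-160)&(A[:,2]>20)&(A[:,2]<45)]
    print('drawer',len(d),np.percentile(d,[2,50,98],axis=0).round(0).tolist())
t=np.array([.560,.016]);s=np.array([.19799,.64528]);print('local of TCP',((s-O)@R).round(4))
E
```

```text
top cover top [[114.0, -55.0, 211.0], [120.0, 3.0, 219.0], [127.0, 58.0, 230.0]]
front [[-79.0, -59.0, 36.0], [-61.0, -1.0, 46.0], [-1.0, 59.0, 65.0]]
grip 69 [[-34.0, -7.0, 99.0], [-17.0, 1.0, 113.0], [2.0, 9.0, 125.0]]
drawer 66 [[-117.0, -24.0, 31.0], [-111.0, -0.0, 37.0], [-105.0, 24.0, 41.0]]
side cover top [[112.0, -60.0, 208.0], [119.0, -10.0, 219.0], [125.0, 54.0, 229.0]]
front [[-80.0, -64.0, 14.0], [-57.0, -57.0, 44.0], [-1.0, 57.0, 64.0]]
grip 98 [[-36.0, -15.0, 93.0], [-18.0, -9.0, 108.0], [1.0, 2.0, 124.0]]
drawer 59 [[-119.0, -23.0, 24.0], [-114.0, -2.0, 37.0], [-107.0, 22.0, 41.0]]
local of TCP [-0.5537  0.5003]
```

Emit:
drive_tool([
  {"linear": [-0.531,-0.496,0],"twist": [0,0,0],"hand": 1},
  {"linear": [-0.531,-0.496,0],"twist": [0,0,0],"hand": 1},
  {"linear": [-0.531,-0.496,0],"twist": [0,0,0],"hand": 1},
  {"linear": [-0.531,-0.496,0],"twist": [0,0,0],"hand": 1},
  {"linear": [-0.531,-0.496,0],"twist": [0,0,0],"hand": 1},
  {"linear": [-0.531,-0.496,0],"twist": [0,0,0],"hand": 1},
  {"linear": [-0.531,-0.496,0],"twist": [0,0,0],"hand": 1},
  {"linear": [-0.531,-0.496,0],"twist": [0,0,0],"hand": 1},
  {"linear": [-0.531,-0.496,0],"twist": [0,0,0],"hand": 1},
  {"linear": [-0.531,-0.496,0],"twist": [0,0,0],"hand": 1},
])

```text
t: 2.4
tcp_pos: [0.4479, 0.21, 0.2428]
tcp_rot: [[-0.956, 0.293, 0.001], [0.293, 0.956, 0.0], [-0.001, 0.001, -1.0]]
ft_force: [0.5, 0.2, 0.8]
opening: -0.0001
```

Emit:
drive_tool([
  {"linear": [-0.164,-0.153,0],"twist": [0,0,0],"hand": 1},
  {"linear": [-0.164,-0.153,0],"twist": [0,0,0],"hand": 1},
  {"linear": [-0.164,-0.153,0],"twist": [0,0,0],"hand": 1},
  {"linear": [-0.164,-0.153,0],"twist": [0,0,0],"hand": 1},
  {"linear": [-0.164,-0.153,0],"twist": [0,0,0],"hand": 1},
  {"linear": [-0.164,-0.153,0],"twist": [0,0,0],"hand": 1},
  {"linear": [-0.164,-0.153,0],"twist": [0,0,0],"hand": 1},
  {"linear": [-0.164,-0.153,0],"twist": [0,0,0],"hand": 1},
])

```text
t: 3.2
tcp_pos: [0.5585, 0.0185, 0.2422]
tcp_rot: [[-0.956, 0.292, -0.0], [0.292, 0.956, 0.0], [0.001, 0.0, -1.0]]
ft_force: [0.6, 0.8, -0.1]
opening: 0.0003
```

Emit:
drive_tool([
  {"linear": [0,-0.002,0.045],"twist": [0,0,0],"hand": 1},
  {"linear": [0,-0.002,0.085],"twist": [0,0,0],"hand": 1},
  {"linear": [0,-0.002,0.1],"twist": [0,0,0],"hand": 1},
  {"linear": [0,-0.002,0.115],"twist": [0,0,0],"hand": 1},
  {"linear": [0,-0.002,0.13],"twist": [0,0,0],"hand": 1},
  {"linear": [0,-0.002,0.14],"twist": [0,0,0],"hand": 1},
  {"linear": [0,-0.002,0.15],"twist": [0,0,0],"hand": 1},
  {"linear": [0,-0.002,0.158],"twist": [0,0,0],"hand": 1},
  {"linear": [0,-0.002,0.165],"twist": [0,0,0],"hand": 1},
  {"linear": [0,-0.002,0.165],"twist": [0,0,0],"hand": 1},
])

```text
t: 4.2
tcp_pos: [0.5585, 0.0157, 0.0767]
tcp_rot: [[-0.956, 0.293, 0.0], [0.293, 0.956, 0.0], [-0.0, 0.0, -1.0]]
ft_force: [-0.5, 0.1, 0.4]
opening: 0.0004
```

Emit:
drive_tool([
  {"linear": [0,0,0.003],"twist": [0,0,0],"hand": 1},
  {"linear": [0,0,0.006],"twist": [0,0,0],"hand": 1},
  {"linear": [0,0,0.008],"twist": [0,0,0],"hand": 1},
  {"linear": [0,0,0.009],"twist": [0,0,0],"hand": 1},
])

```text
t: 4.6
tcp_pos: [0.5581, 0.0157, 0.068]
tcp_rot: [[-0.956, 0.293, -0.001], [0.293, 0.956, 0.0], [0.001, 0.0, -1.0]]
ft_force: [-2.7, 1.7, 4.1]
opening: -0.0
```

```bash
python3 - <<'E'
from h import *
c=arm.read_camera('side');save(cv2.resize(c['color'][110:260,240:440],None,fx=4,fy=4,interpolation=cv2.INTER_CUBIC),'s1.png')
c=arm.read_camera('wrist');save(c['color'],'w1.png')
E
```

```text
(no output)
```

View pics/s1.png

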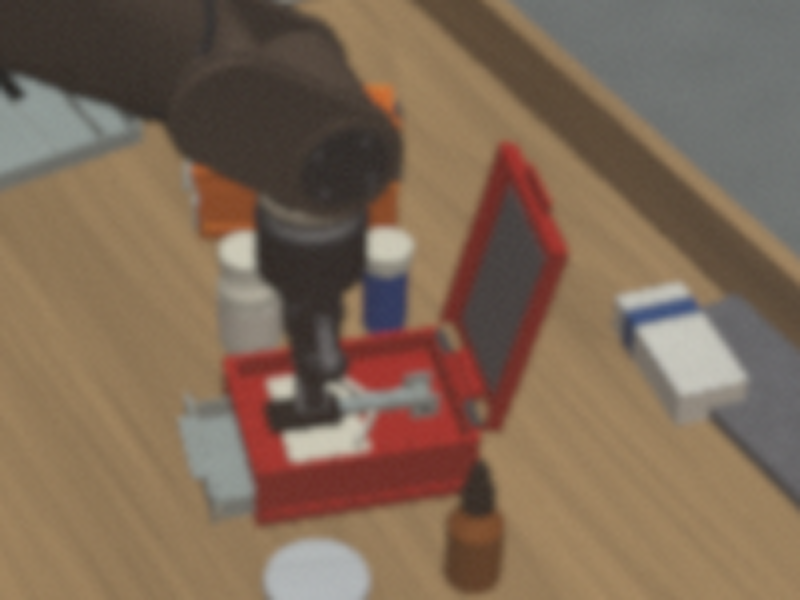

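View pics/w1.png

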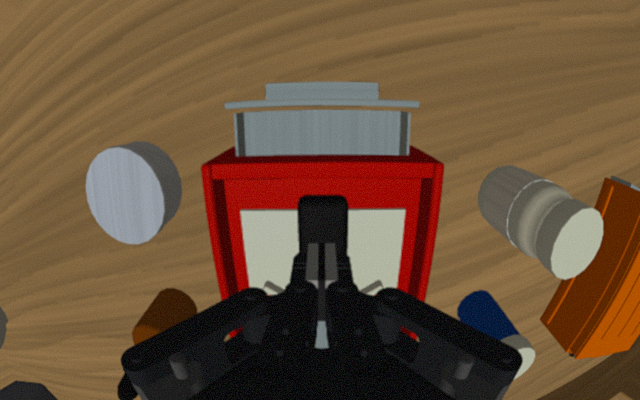

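The lever lies nearly level, with its grip at about (305,410) in the side crop. The cover still stands open. I'll press until the stop shows up in the force.

Emit:
drive_tool([
  {"linear": [0,0,0.001],"twist": [0,0,0],"hand": 1},
  {"linear": [0,0,0.002],"twist": [0,0,0],"hand": 1},
  {"linear": [0,0,0.002],"twist": [0,0,0],"hand": 1},
])

```text
t: 5.0
tcp_pos: [0.5586, 0.0153, 0.0669]
tcp_rot: [[-0.956, 0.293, -0.0], [0.293, 0.956, -0.0], [0.0, -0.0, -1.0]]
ft_force: [-3.3, 0.9, 6.2]
opening: 0.0001
```

Emit:
drive_tool([
  {"linear": [0,0,0.001],"twist": [0,0,0],"hand": 1},
  {"linear": [0,0,0.003],"twist": [0,0,0],"hand": 1},
  {"linear": [0,0,0.003],"twist": [0,0,0],"hand": 1},
])

```text
t: 5.3
tcp_pos: [0.5587, 0.0154, 0.0666]
tcp_rot: [[-0.956, 0.293, -0.002], [0.293, 0.956, -0.0], [0.002, -0.001, -1.0]]
ft_force: [-9.6, 0.2, 20.0]
opening: 0.0003
```

Emit:
drive_tool([
  {"linear": [0,0,-0.045],"twist": [0,0,0],"hand": 1},
  {"linear": [0.03,0,-0.06],"twist": [0,0,0],"hand": 1},
  {"linear": [0.07,0,-0.06],"twist": [0,0,0],"hand": 1},
  {"linear": [0.114,0,-0.06],"twist": [0,0,0],"hand": 1},
  {"linear": [0.114,0,-0.06],"twist": [0,0,0],"hand": 1},
  {"linear": [0.114,0,-0.02],"twist": [0,0,0],"hand": 1},
  {"linear": [0.114,0,0.01],"twist": [0,0,0],"hand": 1},
  {"linear": [0.114,0,0.03],"twist": [0,0,0],"hand": 1},
  {"linear": [0.114,0,0.03],"twist": [0,0,0],"hand": 1},
])

```text
t: 6.2
tcp_pos: [0.4476, 0.0488, 0.0304]
tcp_rot: [[-0.956, 0.294, -0.005], [0.294, 0.956, 0.0], [0.005, -0.001, -1.0]]
ft_force: [0.1, -0.7, -0.6]
opening: -0.0002
```

```bash
python3 - <<'E'
from h import *
print(arm.sense()['q'])
c=arm.read_camera('side');save(cv2.resize(c['color'][110:260,240:440],None,fx=4,fy=4,interpolation=cv2.INTER_CUBIC),'s2.png')
c=arm.read_camera('wrist');save(c['color'],'w2.png')
E
```

```text
[-1.17164364e-01  9.63450280e-02  2.24250758e+00 -4.79684755e-04
  8.08171591e-01 -1.38969593e+00]
```

View pics/s2.png

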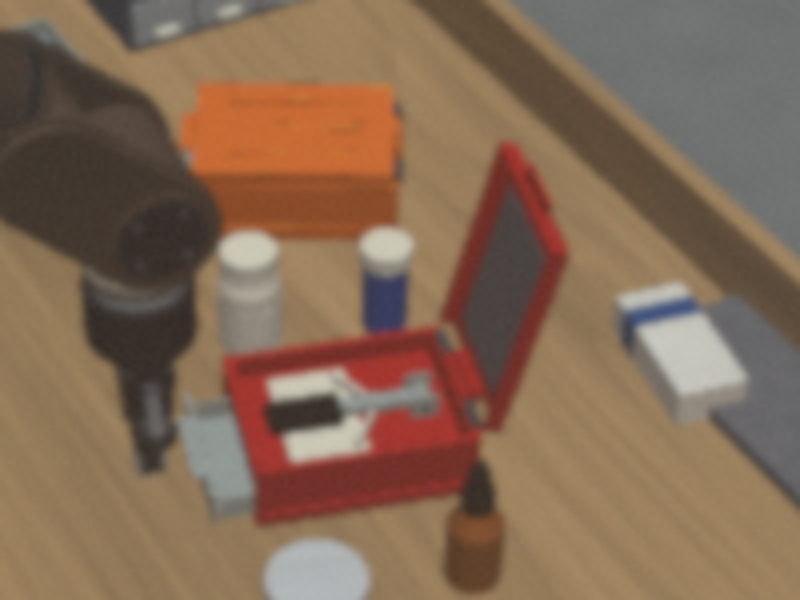

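View pics/w2.png

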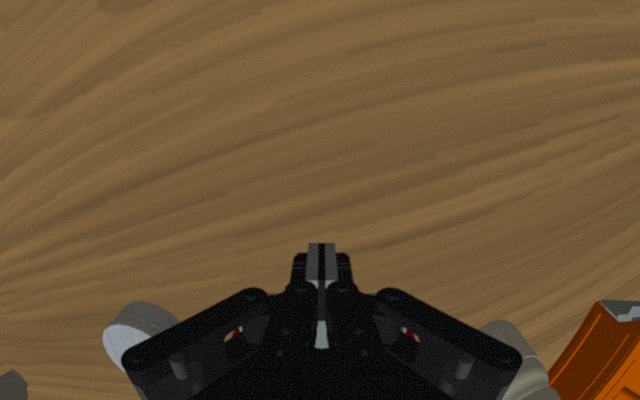

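The lever stayed level with its grip at about (305,412) in the crop, and the fingertips at about (150,465) are in front of the drawer lip. I'll push the drawer in now.

Emit:
drive_tool([
  {"linear": [-0.008,0,0],"twist": [0,0,0],"hand": 1},
  {"linear": [-0.014,0,0],"twist": [0,0,0],"hand": 1},
  {"linear": [-0.019,0,0],"twist": [0,0,0],"hand": 1},
  {"linear": [-0.024,0,0],"twist": [0,0,0],"hand": 1},
  {"linear": [-0.029,0,0],"twist": [0,0,0],"hand": 1},
  {"linear": [-0.033,0,0],"twist": [0,0,0],"hand": 1},
  {"linear": [-0.035,0,0],"twist": [0,0,0],"hand": 1},
])

```text
t: 7.0
tcp_pos: [0.4834, 0.0386, 0.0334]
tcp_rot: [[-0.956, 0.293, 0.0], [0.293, 0.956, 0.0], [-0.0, 0.0, -1.0]]
ft_force: [-0.7, 0.5, 1.1]
opening: -0.0
```

Emit:
drive_tool([
  {"linear": [-0.002,0,0],"twist": [0,0,0],"hand": 1},
  {"linear": [-0.004,0,0],"twist": [0,0,0],"hand": 1},
  {"linear": [-0.006,0,0],"twist": [0,0,0],"hand": 1},
  {"linear": [-0.006,0,0],"twist": [0,0,0],"hand": 1},
])

```text
t: 7.4
tcp_pos: [0.4857, 0.0378, 0.0327]
tcp_rot: [[-0.956, 0.293, -0.009], [0.293, 0.956, 0.002], [0.009, -0.001, -1.0]]
ft_force: [-8.6, 2.9, 8.0]
opening: -0.0001
```

Emit:
drive_tool([
  {"linear": [-0.003,0,0],"twist": [0,0,0],"hand": 1},
  {"linear": [-0.004,0,0],"twist": [0,0,0],"hand": 1},
  {"linear": [0.01,0,0],"twist": [0,0,0],"hand": 1},
  {"linear": [0.022,0,0],"twist": [0,0,0],"hand": 1},
  {"linear": [0.025,0,0],"twist": [0,0,0],"hand": 1},
])

```text
t: 7.9
tcp_pos: [0.4637, 0.0445, 0.033]
tcp_rot: [[-0.956, 0.293, -0.0], [0.293, 0.956, -0.0], [0.0, -0.0, -1.0]]
ft_force: [0.6, 0.6, -0.3]
opening: -0.0001
```

```bash
python3 - <<'E'
from h import *
c=arm.read_camera('side');save(cv2.resize(c['color'][110:260,240:440],None,fx=4,fy=4,interpolation=cv2.INTER_CUBIC),'s3.png')
E
```

```text
(no output)
```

View pics/s3.png

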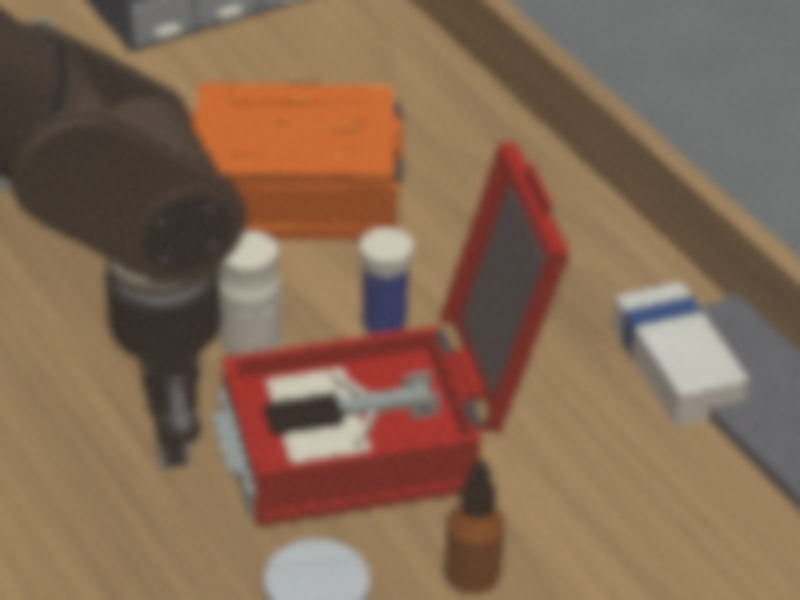

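Emit:
drive_tool([
  {"linear": [0,0,-0.05],"twist": [0,0,0],"hand": 1},
  {"linear": [0,0,-0.1],"twist": [0,0,0],"hand": 1},
  {"linear": [0,0,-0.15],"twist": [0,0,0],"hand": 1},
  {"linear": [0,0,-0.2],"twist": [0,0,0],"hand": 1},
  {"linear": [-0.03,0,-0.24],"twist": [0,0,0],"hand": 1},
  {"linear": [-0.07,0,-0.267],"twist": [0,0,0],"hand": 1},
  {"linear": [-0.1,0,-0.267],"twist": [0,0,0],"hand": 1},
  {"linear": [-0.1,0,-0.267],"twist": [0,0,0],"hand": 1},
])

```text
t: 8.75
tcp_pos: [0.5637, 0.0133, 0.3015]
tcp_rot: [[-0.956, 0.295, 0.004], [0.295, 0.956, -0.001], [-0.004, 0.0, -1.0]]
ft_force: [0.5, 0.1, -0.4]
opening: -0.0002
```

```bash
python3 - <<'E'
from h import *
s=arm.sense();c=arm.read_camera('wrist');print(s['tcp_pos'],s['tcp_rot'].T@(c['extrinsics'][:3,3]-s['tcp_pos']))
save(c['color'],'w4.png')
E
```

```text
[0.56366733 0.01330062 0.30154711] [ 0.08106996  0.00038478 -0.13137343]
```

View pics/w4.png

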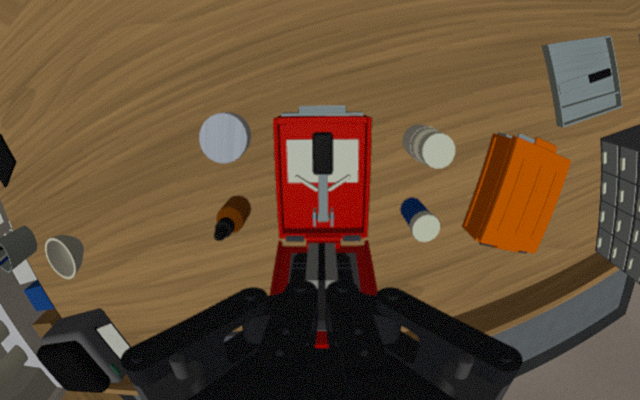

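The lever is down with its grip at about (322,150), and the drawer is flush with its lip at about (322,110). The fingers are centred on the cover. Next I'll go over and behind it.

Emit:
drive_tool([
  {"linear": [-0.05,0,0],"twist": [0,0,0],"hand": 1},
  {"linear": [-0.1,0,0],"twist": [0,0,0],"hand": 1},
  {"linear": [-0.15,0,0],"twist": [0,0,0],"hand": 1},
  {"linear": [-0.195,0,0],"twist": [0,0,0],"hand": 1},
  {"linear": [-0.195,0,0],"twist": [0,0,0],"hand": 1},
  {"linear": [-0.195,0,0.04],"twist": [0,0,0],"hand": 1},
  {"linear": [-0.195,0,0.08],"twist": [0,0,0],"hand": 1},
  {"linear": [-0.195,0,0.1],"twist": [0,0,0],"hand": 1},
  {"linear": [-0.195,0,0.1],"twist": [0,0,0],"hand": 1},
])

```text
t: 9.7
tcp_pos: [0.7431, -0.0413, 0.1943]
tcp_rot: [[-0.956, 0.293, -0.011], [0.293, 0.956, 0.002], [0.011, -0.001, -1.0]]
ft_force: [-0.4, 0.4, -0.2]
opening: -0.0001
```

```bash
python3 - <<'E'
from h import *
c=arm.read_camera('side');save(cv2.resize(c['color'][80:260,240:440],None,fx=3,fy=3,interpolation=cv2.INTER_CUBIC),'s5.png')
E
```

```text
(no output)
```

View pics/s5.png

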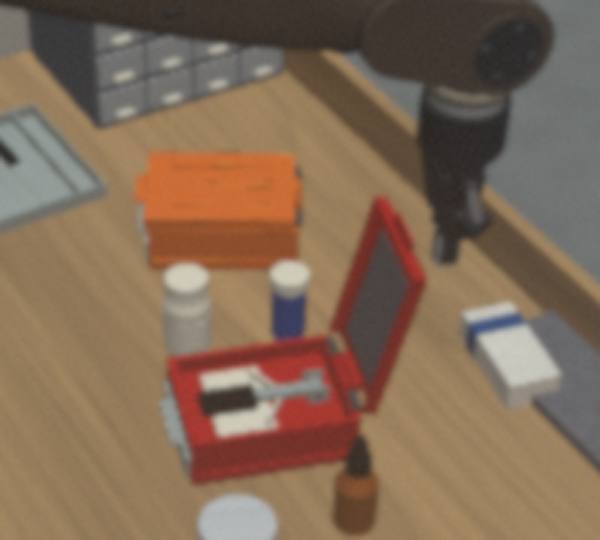

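Emit:
drive_tool([
  {"linear": [-0.02,0,-0.005],"twist": [0,0,0],"hand": 1},
  {"linear": [-0.03,0,-0.005],"twist": [0,0,0],"hand": 1},
  {"linear": [-0.038,0,-0.005],"twist": [0,0,0],"hand": 1},
  {"linear": [-0.046,0,-0.005],"twist": [0,0,0],"hand": 1},
  {"linear": [-0.054,0,-0.005],"twist": [0,0,0],"hand": 1},
  {"linear": [-0.06,0,-0.005],"twist": [0,0,0],"hand": 1},
  {"linear": [-0.065,0,-0.005],"twist": [0,0,0],"hand": 1},
  {"linear": [-0.065,0,-0.005],"twist": [0,0,0],"hand": 1},
])

```text
t: 10.55
tcp_pos: [0.8093, -0.0616, 0.205]
tcp_rot: [[-0.956, 0.294, -0.0], [0.294, 0.956, -0.0], [0.0, -0.0, -1.0]]
ft_force: [-0.2, 0.5, -0.5]
opening: -0.0001
```

```bash
python3 - <<'E'
from h import *
c=arm.read_camera('side');save(cv2.resize(c['color'][80:260,240:440],None,fx=3,fy=3,interpolation=cv2.INTER_CUBIC),'s6.png')
E
```

```text
(no output)
```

View pics/s6.png

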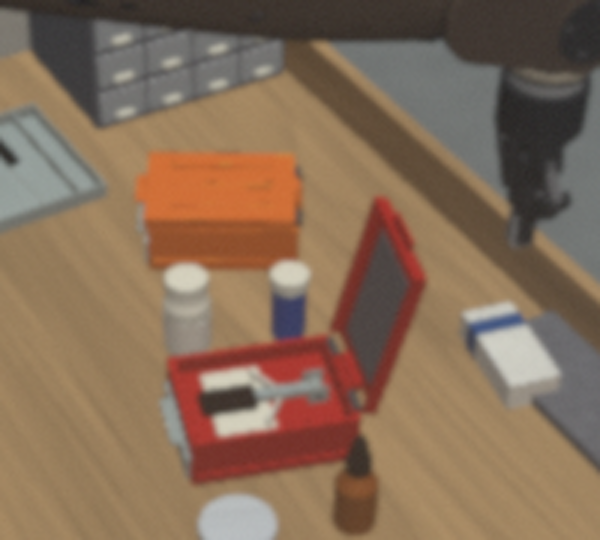

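I used the wrong sign: tool +x points toward the robot, so the tool moved farther back instead of pushing. Nothing was touched. I'll push with +x this time.

Emit:
drive_tool([
  {"linear": [0.04,0,0.006],"twist": [0,0,0],"hand": 1},
  {"linear": [0.075,0,0.006],"twist": [0,0,0],"hand": 1},
  {"linear": [0.09,0,0.006],"twist": [0,0,0],"hand": 1},
  {"linear": [0.1,0,0.006],"twist": [0,0,0],"hand": 1},
  {"linear": [0.108,0,0.006],"twist": [0,0,0],"hand": 1},
  {"linear": [0.116,0,0.006],"twist": [0,0,0],"hand": 1},
  {"linear": [0.124,0,0.006],"twist": [0,0,0],"hand": 1},
  {"linear": [0.13,0,0.006],"twist": [0,0,0],"hand": 1},
  {"linear": [0.134,0,0.006],"twist": [0,0,0],"hand": 1},
  {"linear": [0.134,0,0.006],"twist": [0,0,0],"hand": 1},
])

```text
t: 11.6
tcp_pos: [0.68, -0.0218, 0.1985]
tcp_rot: [[-0.956, 0.293, -0.002], [0.293, 0.956, 0.0], [0.002, -0.0, -1.0]]
ft_force: [0.2, 0.0, -0.3]
opening: 0.0001
```

```bash
python3 - <<'E'
from h import *
c=arm.read_camera('side');save(cv2.resize(c['color'][80:260,240:440],None,fx=3,fy=3,interpolation=cv2.INTER_CUBIC),'s7.png')
E
```

```text
(no output)
```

View pics/s7.png

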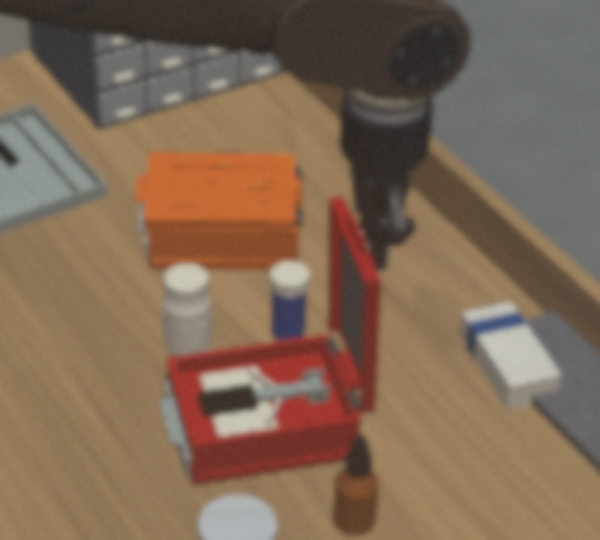

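The cover is about upright, with its free edge at about (350,235) in the crop. I'll push 30 mm more and then back off so that it falls.

Emit:
drive_tool([
  {"linear": [0.007,0,0],"twist": [0,0,0],"hand": 1},
  {"linear": [0.014,0,0],"twist": [0,0,0],"hand": 1},
  {"linear": [0.021,0,0],"twist": [0,0,0],"hand": 1},
  {"linear": [0.027,0,0],"twist": [0,0,0],"hand": 1},
  {"linear": [0.03,0,0],"twist": [0,0,0],"hand": 1},
  {"linear": [0.01,0,0],"twist": [0,0,0],"hand": 1},
  {"linear": [-0.02,0,-0.02],"twist": [0,0,0],"hand": 1},
  {"linear": [-0.02,0,-0.05],"twist": [0,0,0],"hand": 1},
])

```text
t: 12.45
tcp_pos: [0.7004, -0.0288, 0.2462]
tcp_rot: [[-0.956, 0.294, -0.005], [0.294, 0.956, 0.001], [0.005, -0.001, -1.0]]
ft_force: [-0.1, -0.4, 0.9]
opening: -0.0001
```

```bash
python3 - <<'E'
from h import *
c=arm.read_camera('side');save(cv2.resize(c['color'][80:260,240:440],None,fx=3,fy=3,interpolation=cv2.INTER_CUBIC),'s8.png')
E
```

```text
(no output)
```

View pics/s8.png

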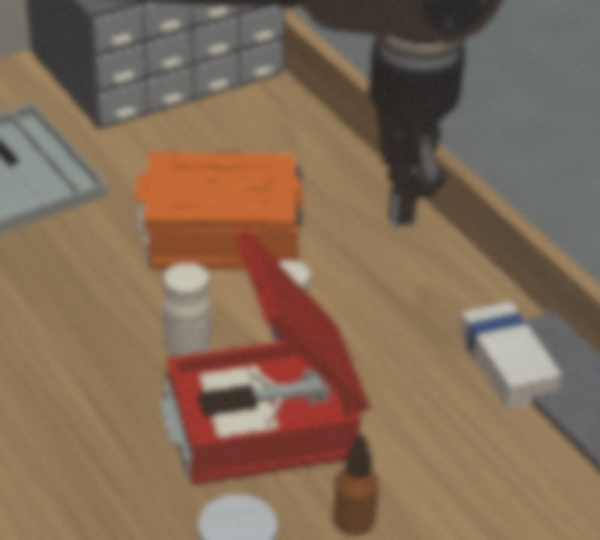

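The cover is falling on its own. Its free edge is at about (245,240) in the crop, and the tool is clear behind it. I'll lift a little and wait.

Emit:
drive_tool([
  {"linear": [0,0,-0.05],"twist": [0,0,0],"hand": 1},
  {"linear": [0,0,-0.08],"twist": [0,0,0],"hand": 1},
  {"linear": [0,0,-0.08],"twist": [0,0,0],"hand": 1},
  {"linear": [0,0,-0.08],"twist": [0,0,0],"hand": 1},
  {"linear": [0,0,-0.08],"twist": [0,0,0],"hand": 1},
  {"linear": [0,0,-0.08],"twist": [0,0,0],"hand": 1},
  {"linear": [0,0,-0.08],"twist": [0,0,0],"hand": 1},
  {"linear": [0,0,-0.08],"twist": [0,0,0],"hand": 1},
  {"linear": [0,0,-0.08],"twist": [0,0,0],"hand": 1},
  {"linear": [0,0,-0.08],"twist": [0,0,0],"hand": 1},
])

```text
t: 13.5
tcp_pos: [0.7, -0.0279, 0.3292]
tcp_rot: [[-0.956, 0.293, -0.0], [0.293, 0.956, 0.0], [0.0, -0.0, -1.0]]
ft_force: [0.2, 0.4, 0.6]
opening: -0.0001
```

Emit:
drive_tool([
  {"linear": [0,0,0],"twist": [0,0,0],"hand": 1},
  {"linear": [0,0,0],"twist": [0,0,0],"hand": 1},
  {"linear": [0,0,0],"twist": [0,0,0],"hand": 1},
  {"linear": [0,0,0],"twist": [0,0,0],"hand": 1},
  {"linear": [0,0,0],"twist": [0,0,0],"hand": 1},
  {"linear": [0,0,0],"twist": [0,0,0],"hand": 1},
  {"linear": [0,0,0],"twist": [0,0,0],"hand": 1},
  {"linear": [0,0,0],"twist": [0,0,0],"hand": 1},
  {"linear": [0,0,0],"twist": [0,0,0],"hand": 1},
  {"linear": [0,0,0],"twist": [0,0,0],"hand": 1},
])

```text
t: 14.5
tcp_pos: [0.7, -0.0279, 0.3293]
tcp_rot: [[-0.956, 0.293, 0.0], [0.293, 0.956, -0.0], [-0.0, -0.0, -1.0]]
ft_force: [-0.2, 0.3, 0.0]
opening: -0.0001
```

```bash
python3 - <<'E'
from m import *
c=arm.read_camera('side');save(cv2.resize(c['color'][80:260,240:440],None,fx=3,fy=3,interpolation=cv2.INTER_CUBIC),'s9.png')
P=pts(c);m=redmask(c['color'])&(c['depth']>0);m[250:]=0;L=P[m]
a=np.radians(-16.6);R=np.array([[np.cos(a),-np.sin(a)],[np.sin(a),np.cos(a)]]);O=np.array([.5857,.0076])
Q=np.c_[(L[:,:2]-O)@R,L[:,2]]*1000
T=Q[(Q[:,2]>60)&(abs(Q[:,1])<50)]
for lo in range(-80,90,30):
    s=T[(T[:,0]>=lo)&(T[:,0]<lo+30)];print(lo,len(s),np.median(s[:,2]).round(1) if len(s) else '')
A=np.c_[((P-np.r_[O,0])[...,:2].reshape(-1,2))@R,P[...,2].ravel()]*1000
d=A[(abs(A[:,1])<25)&(A[:,0]<-82)&(A[:,0]>-160)&(A[:,2]>20)&(A[:,2]<42)];print('drawer',np.percentile(d,[2,50,98],axis=0).round(0).tolist())
c0=np.load('side0.npz')['color'].astype(int);print(arm.sense()['t'])
for q in ['dropper_mid','vial_mid','tin_mid','pill_bottle_mid','tray','mortar']:
    r=arm.trace('side',q)
    print(q,[(x['conf'],x['box']) for x in r[:2]])
E
```

```text
-80 277 75.7
-50 269 76.2
-20 264 75.9
10 256 75.7
40 256 76.2
70 43 74.2
drawer [[-95.0, -25.0, 24.0], [-89.0, -5.0, 37.0], [-83.0, 22.0, 40.0]]
14.55
dropper_mid [(0.88, [351.8, 227.3, 15.0, 34.7]), (0.52, [295.3, 189.7, 67.2, 52.7])]
vial_mid [(0.68, [330.8, 169.6, 10.8, 22.5])]
tin_mid [(0.74, [307.5, 246.4, 25.6, 24.8])]
pill_bottle_mid [(0.55, [295.7, 169.1, 14.5, 23.7]), (0.45, [292.9, 215.9, 12.4, 22.8])]
tray [(0.63, [213.9, 115.1, 61.4, 45.1])]
mortar [(0.92, [424.5, 340.1, 37.4, 35.8])]
```

View pics/s9.png

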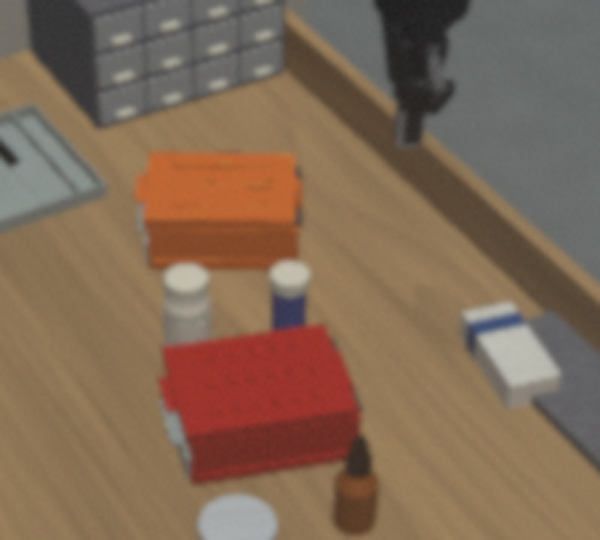

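The cover lies flat: its top is about 76 mm high all along, with no slope. The drawer lip is at −95 mm against a nominal −93 mm, and I felt the firm stop. The neighbouring objects are where they were.

```bash
python3 -c "
from rig import arm
print(arm.job_done())"
```

```text
the job is handed in; nothing more can be done
None
```

I closed the red splitter and handed the job in at about 14.6 s. I pressed the lever down to its stop at 20 N, with the fingertips at 55.6 mm against the 56 mm expected. I then pushed the drawer in until it stopped. Last, I tipped the cover past upright from behind and backed off, and it fell shut by itself.

**Last checks:**
- **Cover:** it lies flat, with its top at 76 mm along its whole length. The description says 74 mm, and the difference is within the camera calibration.
- **Drawer:** the lip measures 95 mm in front of the origin against a nominal 93 mm. That is within camera error, and the stop was felt as well.
- **Bystanders:** the dropper bottle, vial, tin, pill bottle, tray and mortar show in the side view within about 4 px of their starting places. I did not check the spatula separately.
- **Robot:** it was clear of everything at hand-in.

**One slip:** I got the sign wrong on the first cover push, so the tool moved backwards in free air. It touched nothing, and I corrected it.

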